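Load a blank under a spring hold-down

ROBOT

A 6-joint arm with a two-finger parallel gripper is mounted at the origin on the work surface. World frame = base frame: x ahead of the robot, y to its left, z up, the work surface at z = 0. Lengths are in m, angles in rad, forces in N, time in s.
With the tool pointing down it reaches from about 0.275 to 0.75 m from the base axis. Payload 10.2 kg.
Tool frame: the origin (TCP) lies where the fingers leave the gripper's body, on its centre line; the fingertips stand 73 mm ahead of it and the grasp point (between the pads) lies arm.grasp_offset ahead of it (arm.grasp_offset is the distance from the TCP to the grasp point, in m); z points along the fingers, y is the direction in which the jaws open and shut (so a half turn about z gives the same grasp; the last joint's range is limited). The gripper opens to 85 mm and grips with 20 to 120 N. Pads are 22 mm wide; open, the fingers measure 114 mm over their backs; the gripper's body (76 mm by 85 mm) begins 54 mm behind the grasp point. The pads swing forward as they close: fully open they stand 13 mm farther back than shut.
Start: joints at [1.042, 0.313, 1.498, -0, 1.331, -0.223], TCP at [0.158, 0.501, 0.304] pointing down, gripper open.
Joint ranges: [-2.94, 2.94], [-0.97, 2.17], [0.19, 2.56], [-1.23, 4.37], [0.02, 3.11], [-2.88, 2.88]. Speed limits (rad/s): [2.39, 2.39, 3.01, 3.14, 3.14, 3.14].

INTERFACE

Orientations are given as a rotation vector (axis times angle).
In Python, from rig import monitor, eyes, arm gives the robot as it stands. The module is installed in compiled form; this text tells all that it offers.
- The arm moves only by the tool drive_tool, never from a script. Its argument "targets" is one flat list of numbers, 5 for each row, row after row: the shift along the tool's x, y, z in cm, then the turn about the tool's z in degrees, then the opening, from 0 (shut) to 1 (fully open). A call has 1 to 12 rows; each row is the pose to reach, as a shift and turn from the pose commanded when the call began, along the tool's axes at that moment; what a row does not reach only later rows make up. A row lasts 1/12 s, in which the tool goes at most 41.7 mm and 7.16 degrees, less where a joint would pass 70% of its speed; a pose out of reach is approached as far as the arm can. A call with a gripper value outside its range is refused whole. The fingers move at their own pace and stop on an object; "grip_force" is the grip in N (left out, the last holds). Time passes only in rows, so rows that repeat a pose let the fingers close. It gives the time, the measured TCP pose, the force and the opening at its end, in the units of the state.
- monitor.state(): the state, without advancing time (a new reading comes with each control period).
- eyes.camera(name): name is "scene" or "top" or "wrist"; returns a dict with "color" (420x560x3 uint8, blue, green, red), "mtx" (3x3 intrinsics, pixels), "k1" (the pictures are not rectified: a ray, as slopes to the right and down, at radius r is drawn at 1 + k1 r^2 times it, then the intrinsics apply), "extrinsics" (4x4, takes a point from world to camera coordinates); the wrist camera has in their place "hand_eye" (4x4, takes a point from camera to tool coordinates, whose origin is the TCP and whose axes are the flange's). Camera axes: x right, y down, z forward; pixel columns grow to the right and rows downward; lengths in m; the calibration is good to about 2 mm. A picture is of the moment at which its call begins: read the wrist's pose just before it. There is no depth.
- arm.job_done(): hands the job in, once; it reports no verdict.
The state is a dict: "time_s": time; "qpos": joint angles; "dq": joint speeds; "effort": joint torques, N m; "tcp_pos": TCP position; "orientation": TCP orientation; "ft_force": force on the tool from outside, world axes, zero at the start; "wrist_torque": the same for the moment, N m; "gripper_width": opening from 0.0 (shut) to 1.0 (fully open).
Only numpy, scipy, OpenCV 4.12 (cv2) and the standard library are available. Lean on these libraries where they do the work, as an engineer would, in place of code of your own. Each camera call takes 0.05 s, during which the arm holds its last target.

TASK

On the wooden jig, press the flap's long side tab down with one fingertip to hold the spring-closed flap open, and meanwhile push the dark wooden blank along its runway with the other fingertip, under the flap, until its front end meets the stop. Keep the flap open until the blank is home, then let the flap come down on the blank by itself and move clear. Do not pick the blank up, and leave the other things on the bench where they are.

Things in the scene. Friction and masses are not known exactly. Their poses are not given: they have to be found in the camera images.
- jig: Plywood hold-down jig fixed to the bench; all positions below are in its frame, in mm. Base board 264 (x from -144 to 120) x 142 (y from -96 to +46) x 18 thick. Origin on the board's underside, below the runway's middle line; x along the runway from its open end (nearest the robot) to the stop, y left, z up.
- runway (a point): Open end of the runway, middle of its floor, at x -139, y 0, z 18. Rails on both sides, 48 apart inside, 10 thick, tops at z 28.
- stop (a point): Foot of the stop's face on the runway's middle line, at x 90, y 0, z 18. The stop is a wooden block, 58 wide, top at z 42.
- hinge (a point): Point on the axis of the flap's hinge rod beside the tab, x -47.5, y 40, z 36. The rod, 10 thick, lies along x from -125 to 80, left of the runway, between two small steel bearing blocks (x -133 and 89, tops at z 44).
- flap (a joint): Spring-closed steel flap on the hinge rod; rad, 0 shut, 0.6 fully open. Pressing its tab down raises its arm and pad. Shut, the pad blocks the blank, which cannot lift it by pushing; from 0.3 the blank passes freely below; on the blank the flap rests at about 0.25. The spring always closes it: 0.07 N m shut, 0.17 N m at 0.5, about 7 N on the tab 25 mm from the hinge.
- flap_hinge (a point): Point on the hinge axis at the flap's arm, x 62.5, y 40, z 36. The arm spans x 45 to 80, reaching right from the hinge to y -24 over the runway; fully open its highest edge is about 85 mm above the bench.
- tab (a point): Flap's press tab: steel strip 155 (x) x 42 (y) x 3, left of the runway, spanning x -125 to 30, y about 43 to 85. This point: centre of its top face. Turns with the flap: shut it slopes up outwards 0.25 rad, centre at z 45; level at flap 0.25, z 39; at 0.45 centre z 34. A fingertip can slide along it while pressing. Nothing but bench lies below its outer part.
- pad (a point): Cork pad under the end of the flap's arm, 35 (x) x 20 (y) x 10 mm, at x 45 to 80, y about -22 to -2. This point: centre of its underside, which lies level when the flap lies on the blank.
- blank: Dark ebony block 80 (x) x 44 (y) x 30 high, about 0.1 to 0.17 kg, loose on the runway in front of the pad, front end 17 to 55 mm short of it. Origin: centre of its underside, x along the runway; top 48 mm above the bench. Home, with its front end at the stop, its origin is at x 50 and its rear end, still in the open, at x 10.
- varnish_jar: Bystander, leave alone: closed amber glass jar, 44 across, 60 tall, on the bench to the right of the jig (mm). Origin at the centre of its underside.
- glue_bottle: Bystander, leave alone: closed white bottle, 48 across, 120 tall, behind and left of the jig (mm). Origin at the centre of its underside.
- rosin_tin: Bystander, leave alone: small plain aluminium tin, 32 across, 22 tall, standing on the jig's base board right of the runway (mm). Origin at the centre of its underside.
- tape_roll: Bystander, leave alone: roll of paper tape lying flat, 80 across, 24 tall, left of the jig (mm). Origin at the centre of its underside.
- screwdriver: Bystander, leave alone: screwdriver, 170 long, lying right of the jig (mm). Origin at the centre of its underside.
- brush: Bystander, leave alone: brush, 180 long, lying left of the jig (mm). Origin at the centre of its underside.
- mug: Bystander, leave alone: blue ceramic mug, 76 across, 85 tall, behind and right of the jig (mm). Origin at the centre of its underside.
Not all that is in view belongs to the job. Of the things that look like the blank, the middle-sized one is meant.

How it is judged:
By the outcome, as a careful person would: the job done as asked, in the order asked, and still so for the second after the job is handed in, with the robot touching nothing.
It also fails if it takes over 38 s, if anything falls off the work surface, if the arm or the gripper's body presses on something with over 40 N, if the wrist force passes 120 N, or if a joint passes its speed limit or range.

## Working session

There is one attempt and no reset: what is moved stays moved. The work goes in short steps, Python scripts to look and compute and a tool call to move; the robot and the scene stay as the last step left them, time stands still between calls to the robot, and variables do not carry over. Pictures are saved under pics/ and viewed, and the job is handed in when it is done.

Besides the shell and the picture viewer there is one more tool, called after "Request:" as name(argument=value, ...) on one line, values as JSON. drive_tool: Moves the arm, as the interface text tells. Its arguments: {"type":"object","properties":{"targets":{"type":"array","items":{"type":"number"}},"grip_force":{"type":"number"}},"required":["targets"]}

```bash
mkdir -p pics; ls
python3 - <<'E'
from rig import monitor, eyes, arm
import cv2,pickle,numpy as np
s=monitor.state();print(s, arm.grasp_offset)
d={}
for n in("scene","top","wrist"):
    c=eyes.camera(n);d[n]=c;cv2.imwrite(f"pics/{n}0.png",c["color"])
    print(n,{k:np.round(v,4).tolist() for k,v in c.items() if k!="color"})
pickle.dump((s,d),open("v0.pkl","wb"))
E
```

```text
pics
{'time_s': 0.0, 'qpos': array([ 1.04160961e+00,  3.13433716e-01,  1.49848720e+00,  1.79345624e-05,
        1.33101126e+00, -2.23418971e-01]), 'dq': array([ 2.39469878e-04,  4.09716284e-04,  3.00320017e-04, -3.51143721e-04,
       -9.45667416e-04,  6.60943586e-05]), 'effort': array([-3.69987738e-04, -4.12267756e+01, -2.59745711e+01, -1.76213730e-04,
        4.11465051e-03,  2.86581383e-05]), 'tcp_pos': array([0.15796123, 0.5004802 , 0.30332449]), 'orientation': array([-4.78359105e-01, -3.10444500e+00,  1.94651922e-03]), 'ft_force': array([0.6622199 , 0.74501146, 0.65396591]), 'wrist_torque': array([-0.00043309, -0.02512599, -0.00031773]), 'gripper_width': 0.9966774573402067} 0.0539
scene {'mtx': [[385.6131, 0.0, 277.4915], [0.0, 385.6131, 206.5385], [0.0, 0.0, 1.0]], 'k1': -0.0047, 'extrinsics': [[-0.3007, 0.9537, -0.01, 0.1439], [0.7297, 0.2233, -0.6462, -0.4036], [-0.614, -0.2016, -0.7631, 1.1884], [0.0, 0.0, 0.0, 1.0]]}
top {'mtx': [[506.234, 0.0, 278.5308], [0.0, 506.234, 213.8272], [0.0, 0.0, 1.0]], 'k1': -0.1767, 'extrinsics': [[-0.0112, -0.9999, -0.0118, 0.0659], [-0.9979, 0.0119, -0.0636, 0.5752], [0.0638, 0.0111, -0.9979, 1.1041], [0.0, 0.0, 0.0, 1.0]]}
wrist {'mtx': [[344.2675, 0.0, 283.8253], [0.0, 344.2675, 212.1946], [0.0, 0.0, 1.0]], 'k1': -0.0822, 'hand_eye': [[0.0001, -0.9478, -0.319, 0.0823], [1.0, 0.0, 0.0001, 0.0003], [-0.0, -0.319, 0.9478, -0.0694], [0.0, 0.0, 0.0, 1.0]]}
```

View pics/scene0.png

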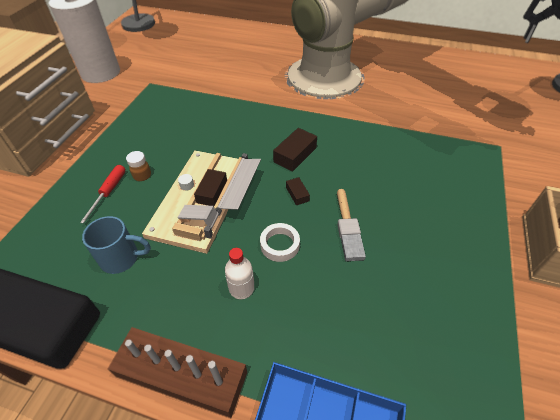

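View pics/top0.png

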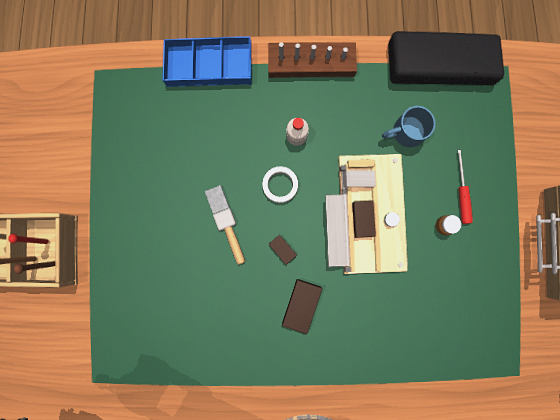

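View pics/wrist0.png

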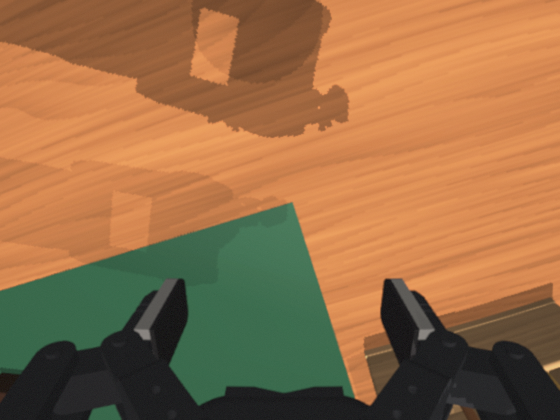

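Dark blocks in the top view: a large one on the mat (301,306), a small one on the mat (283,250), and a middle-sized one on the runway (364,219). The description points to the runway one, so I'll check it in a close crop.

```bash
cat > h.py <<'E'
import numpy as np,cv2,pickle
def undist(c,uv):
    K=np.array(c["mtx"]);d=(np.array(uv,float)-K[:2,2])/[K[0,0],K[1,1]]
    p=d.copy()
    for _ in range(20): p=d/(1+c["k1"]*(p**2).sum(-1,keepdims=True))
    return p
def plane(c,E,uv,z):   # E world->cam
    p=undist(c,np.atleast_2d(uv)); R,t=E[:3,:3],E[:3,3]
    o=-R.T@t; d=np.c_[p,np.ones(len(p))]@R
    return o+d*((z-o[2])/d[:,2:3])
def proj(c,E,P):
    q=np.atleast_2d(P)@E[:3,:3].T+E[:3,3];p=q[:,:2]/q[:,2:]
    p=p*(1+c["k1"]*(p**2).sum(-1,keepdims=True));K=np.array(c["mtx"])
    return p*[K[0,0],K[1,1]]+K[:2,2]
def wristE(c,s):
    T=np.eye(4);T[:3,:3]=cv2.Rodrigues(np.array(s["orientation"]))[0];T[:3,3]=s["tcp_pos"]
    return np.linalg.inv(T@np.array(c["hand_eye"]))
E
python3 - <<'E'
from h import *
s,d=pickle.load(open("v0.pkl","rb"))
im=d["top"]["color"][145:285,315:420];cv2.imwrite("pics/topcrop.png",cv2.resize(im,None,fx=4.2,fy=4.2,interpolation=cv2.INTER_CUBIC)); 
im=d["scene"]["color"][140:255,140:270];cv2.imwrite("pics/scrop.png",cv2.resize(im,None,fx=5,fy=5,interpolation=cv2.INTER_CUBIC))
E
```

```text
(no output)
```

View pics/topcrop.png

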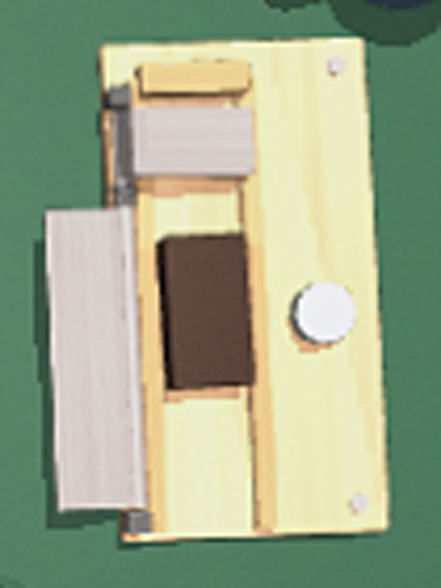

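View pics/scrop.png

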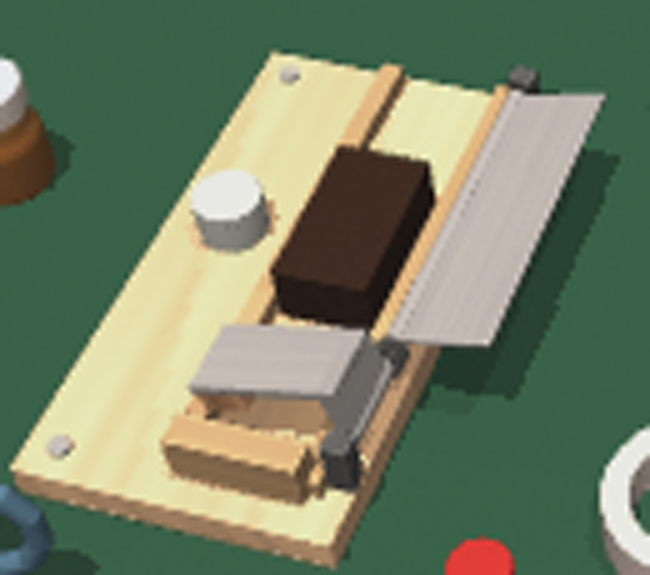

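Run:
```python
from h import *
s,d=pickle.load(open("v0.pkl","rb"))
J=np.array([[120,46],[120,-96],[-144,-96],[-144,46]])/1000
def fit(J,P):
    a=J-J.mean(0);b=P-P.mean(0);th=np.arctan2((a[:,0]*b[:,1]-a[:,1]*b[:,0]).sum(),(a*b).sum())
    R=np.array([[np.cos(th),-np.sin(th)],[np.sin(th),np.cos(th)]]);o=P.mean(0)-R@J.mean(0)
    return th,R,o
c=d["top"];uv=np.array([[101,43],[361,38],[386,529],[121,538]])/4.2+[315,145]-.4
P=plane(c,c["extrinsics"],uv,.018)[:,:2];th,R,o=fit(J,P);print("top",th,o,((P-o)@R-J)*1e3)
print("blank top corners jig",(plane(c,c["extrinsics"],np.array([[172,234],[246,236],[252,384],[176,389]])/4.2+[314.6,144.6],.048)[:,:2]-o)@R*1e3)
# side left vertical edge bottom?
c2=d["scene"];uv=np.array([[15,468],[275,53],[335,549]])/5+[139.6,139.6]
J2=J[[1,2,0]];P2=plane(c2,c2["extrinsics"],uv,.018)[:,:2];th2,R2,o2=fit(J2,P2);print("scene",th2,o2,((P2-o2)@R2-J2)*1e3)
print("blank scene",(plane(c2,c2["extrinsics"],np.array([[343,147],[430,162],[365,290+10],[274,270]])/5+139.6,.048)[:,:2]-o2)@R2*1e3)
T=np.array([[-125,85,55],[30,85,55],[30,43,41],[-139,0,18]])/1000
print(((proj(c,c["extrinsics"],np.c_[T[:,:2]@R.T+o,T[:,2]]))-[314.6,144.6])*4.2)
```

```text
top 0.020978178381475292 [ 0.58791361 -0.12532195] [[ 0.08229122 -0.31161125]
 [-0.93686058  0.81280275]
 [ 0.00506792 -0.08634339]
 [ 0.84950144 -0.41484811]]
blank top corners jig [[ 13.88319452  16.57527986]
 [ 11.62551862 -21.930569  ]
 [-64.92636881 -21.72348806]
 [-66.10890621  17.81383034]]
scene 0.027897210962167993 [ 0.58783378 -0.12232771] [[-1.57711868  0.60912871]
 [ 1.42027238 -0.0843643 ]
 [ 0.1568463  -0.52476442]]
blank scene [[-62.58840432 -22.22886141]
 [-63.95016305  18.6091535 ]
 [ 19.35980305  21.61485593]
 [ 13.8867069  -21.75510889]]
[[ 51.04568466 508.93269094]
 [ 39.82439134 205.73961957]
 [118.27797946 205.96326976]
 [206.62590459 526.86596636]]
```

```bash
cat >> h.py <<'E'
O=np.array([.5879,-.124]);TH=.024
def need(s,xj,yj,tcpz):
    """shift in tool cm + turn deg to put the TCP at jig xj,yj (mm)"""
    R=cv2.Rodrigues(np.array(s["orientation"]))[0]
    c,n=np.cos(TH),np.sin(TH)
    w=np.r_[O+np.array([[c,-n],[n,c]])@np.array([xj,yj])/1e3,tcpz]
    d=R.T@(w-s["tcp_pos"])*100
    yw=np.array([-n,c,0]);v=R.T@yw
    return d.round(2),np.degrees(np.arctan2(-v[0],v[1])).round(2)
def jig(s):
    c,n=np.cos(TH),np.sin(TH);return np.array([[c,n],[-n,c]])@(np.array(s["tcp_pos"])[:2]-O)*1e3, s["tcp_pos"][2]*1e3
E
python3 - <<'E'
from h import *
from rig import monitor
print(need(monitor.state(),-100,34,.2))
E
```

```text
(array([-49.24, -46.63,  10.38]), np.float64(-18.9))
```

Request:
drive_tool(targets=[-1.5,-1.4,0,-1,0.68,-4,-3.8,0,-2.5,0.68,-7,-6.6,0,-4,0.68,-10,-9.4,0,-5.5,0.68,-13,-12.3,0,-7,0.68,-16,-15.1,0,-8.5,0.68,-19,-18,0,-10,0.68,-22,-20.8,0,-11.5,0.68,-25,-23.7,0,-13,0.68,-28,-26.5,0,-14,0.68,-31,-29.4,0,-15,0.68,-34,-32.2,0,-16,0.68])

```text
time_s: 1.15
tcp_pos: [0.3857, 0.0891, 0.304]
orientation: [0.041, 3.141, 0.0]
ft_force: [1.0, 0.6, 0.1]
gripper_width: 0.679
```

Run:
```python
from h import *
from rig import monitor
s=monitor.state();print(s["time_s"],s["tcp_pos"],s["gripper_width"],need(s,-100,34,.2))
```

```text
1.15 [0.38570731 0.08913219 0.30397858] 0.6786637352865075 (array([-10.61, -17.89,  10.4 ]), np.float64(-2.86))
```

Request:
drive_tool(targets=[-1.8,-3,1,-0.5,0.68,-3.6,-6,2,-1,0.68,-5.2,-9,4,-1.5,0.68,-7,-12,6,-2,0.68,-8.6,-15,8,-2.5,0.68,-9.8,-17,9.5,-2.9,0.68,-10.4,-17.9,10.4,-2.9,0.68,-10.4,-17.9,10.4,-2.9,0.68,-10.4,-17.9,10.4,-2.9,0.68])

```text
time_s: 1.9
tcp_pos: [0.4843, -0.0904, 0.1996]
orientation: [0.037, -3.14, -0.001]
ft_force: [0.2, 0.3, 0.2]
gripper_width: 0.678
```

Run:
```python
from h import *
from rig import monitor,eyes
s=monitor.state();c=eyes.camera("wrist");t=eyes.camera("scene")
pickle.dump((s,c,t),open("v1.pkl","wb"))
print(s["time_s"],s["tcp_pos"],s["gripper_width"],s["ft_force"],jig(s),need(s,-100,34,.2))
im=c["color"].copy();E=wristE(c,s)
cc,n=np.cos(TH),np.sin(TH);R=np.array([[cc,-n],[n,cc]])
def pj(x,y,z): return proj(c,E,np.r_[O+R@np.array([x,y])/1e3,z/1e3])[0]
for p in [(-66,22,48),(-66,-22,48),(14,22,48),(14,-22,48),(-125,85,55),(30,85,55),(120,-96,18),(-144,-96,18),(-144,46,18),(-139,0,18),(90,0,18)]:
    q=pj(*p);print(p,q.round());cv2.circle(im,tuple(int(v) for v in q),3,(0,0,255),1)
cv2.imwrite("pics/w1.png",cv2.resize(im,None,fx=1.42,fy=1.42));cv2.imwrite("pics/s1.png",t["color"])
```

```text
1.9 [ 0.48430442 -0.09036813  0.19961084] 0.6779724896929129 [0.21544475 0.32478218 0.23098458] (array([-102.75865776,   36.1082384 ]), np.float64(199.61084294594843)) (array([-0.28, -0.21, -0.04]), np.float64(-0.04))
(-66, 22, 48) [264. 271.]
(-66, -22, 48) [203. 271.]
(14, 22, 48) [266. 359.]
(14, -22, 48) [212. 359.]
(-125, 85, 55) [359. 195.]
(30, 85, 55) [344. 380.]
(120, -96, 18) [154. 418.]
(-144, -96, 18) [107. 157.]
(-144, 46, 18) [297. 156.]
(-139, 0, 18) [234. 163.]
(90, 0, 18) [246. 398.]
```

View pics/w1.png

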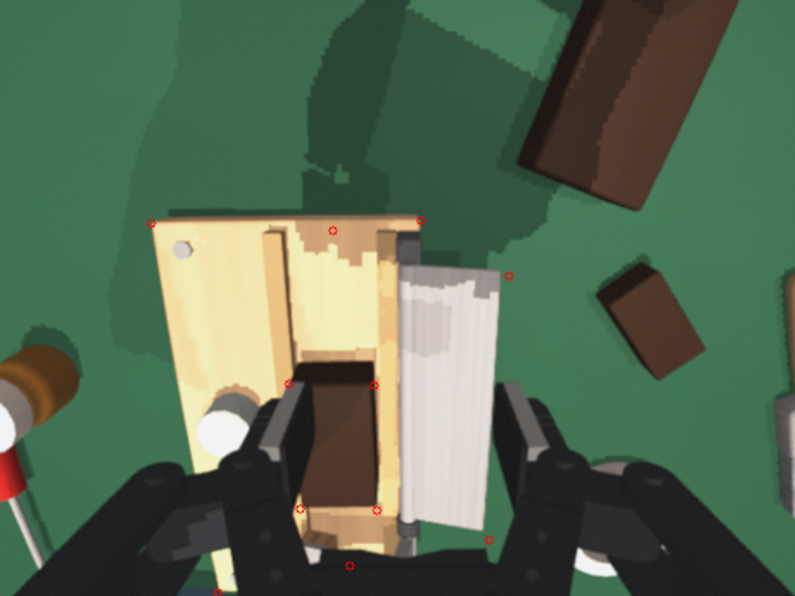

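Run:
```python
from h import *
s,c,t=pickle.load(open("v1.pkl","rb"))
H=np.array(c["hand_eye"])
for y in(.0285,.036,.043):
  for z in(.06,.066,.073):
    for x in(.011,-.011):
      P=np.array([[x,y,z],[x,-y,z]]);print(x,y,z,(proj(c,np.linalg.inv(H),P)*1.42).round().tolist())
im=c["color"][240:400,130:430];cv2.imwrite("pics/w1c.png",cv2.resize(im,None,fx=2.6,fy=2.6,interpolation=cv2.INTER_CUBIC))
```

```text
0.011 0.0285 0.06 [[498.0, 389.0], [307.0, 389.0]]
-0.011 0.0285 0.06 [[493.0, 451.0], [312.0, 451.0]]
0.011 0.0285 0.066 [[494.0, 379.0], [310.0, 379.0]]
-0.011 0.0285 0.066 [[490.0, 440.0], [315.0, 440.0]]
0.011 0.0285 0.073 [[490.0, 369.0], [314.0, 369.0]]
-0.011 0.0285 0.073 [[486.0, 428.0], [318.0, 428.0]]
0.011 0.036 0.06 [[522.0, 389.0], [282.0, 389.0]]
-0.011 0.036 0.06 [[516.0, 450.0], [288.0, 450.0]]
0.011 0.036 0.066 [[518.0, 379.0], [287.0, 379.0]]
-0.011 0.036 0.066 [[512.0, 439.0], [292.0, 439.0]]
0.011 0.036 0.073 [[513.0, 369.0], [291.0, 369.0]]
-0.011 0.036 0.073 [[508.0, 427.0], [296.0, 427.0]]
0.011 0.043 0.06 [[545.0, 388.0], [259.0, 389.0]]
-0.011 0.043 0.06 [[538.0, 450.0], [266.0, 450.0]]
0.011 0.043 0.066 [[540.0, 379.0], [264.0, 379.0]]
-0.011 0.043 0.066 [[534.0, 439.0], [271.0, 439.0]]
0.011 0.043 0.073 [[535.0, 369.0], [270.0, 369.0]]
-0.011 0.043 0.073 [[529.0, 427.0], [276.0, 427.0]]
```

View pics/w1c.png

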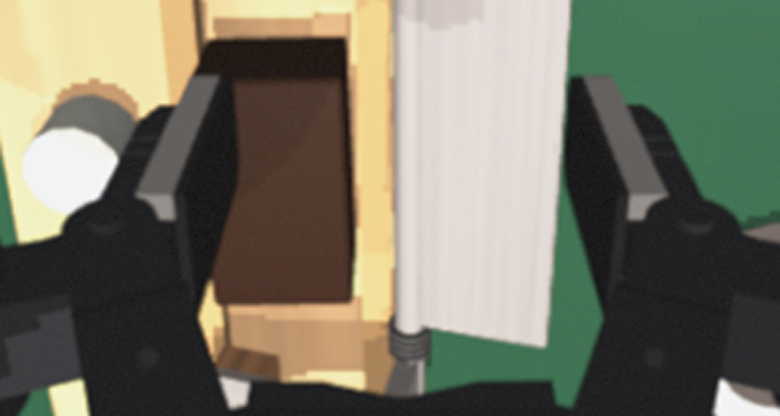

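View pics/s1.png

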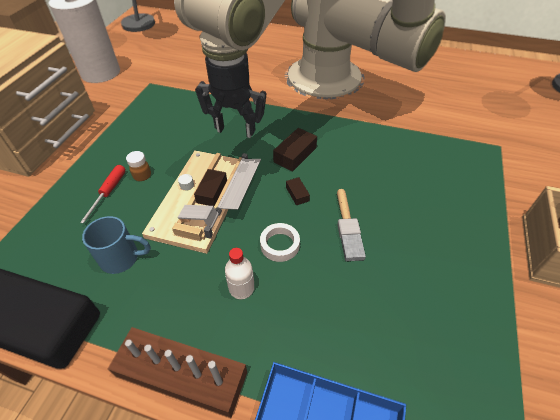

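Request:
drive_tool(targets=[-0.4,0,1.5,0,0.68,-0.9,0,3.5,0,0.68,-1.2,0,5.5,0,0.68,-1.2,0,7,0,0.68,-1.2,0,8,0,0.68,-1.2,0,8.5,0,0.68,-1.2,0,8.5,0,0.68,-1.2,0,8.5,0,0.68])

```text
time_s: 2.67
tcp_pos: [0.4968, -0.09, 0.1158]
orientation: [-0.039, 3.14, -0.001]
ft_force: [0.4, 0.5, 1.0]
gripper_width: 0.679
```

```bash
cat > look.py <<'E'
import sys
from h import *
from rig import monitor,eyes
n=sys.argv[1]
s=monitor.state();c=eyes.camera("wrist");t=eyes.camera("scene");p=eyes.camera("top")
pickle.dump((s,c,t,p),open(f"v{n}.pkl","wb"))
print(s["time_s"],s["ft_force"],s["gripper_width"],jig(s),need(s,-90,36,.1))
a=cv2.resize(c["color"][180:420,130:430],(500,400),interpolation=cv2.INTER_CUBIC)
b=cv2.resize(t["color"][130:250,140:290],(500,400),interpolation=cv2.INTER_CUBIC)
b=np.vstack([a]) if 0 else b
cv2.imwrite(f"pics/l{n}.png",cv2.resize(np.hstack([a,b]),(800,320)))
E
python3 look.py 2
```

```text
2.6667 [0.370857   0.4627641  0.95447715] 0.6789203234531188 (array([-90.27757753,  36.15305374]), np.float64(115.78840213680569)) (array([-0.03, -0.01,  1.58]), np.float64(0.03))
```

View pics/l2.png

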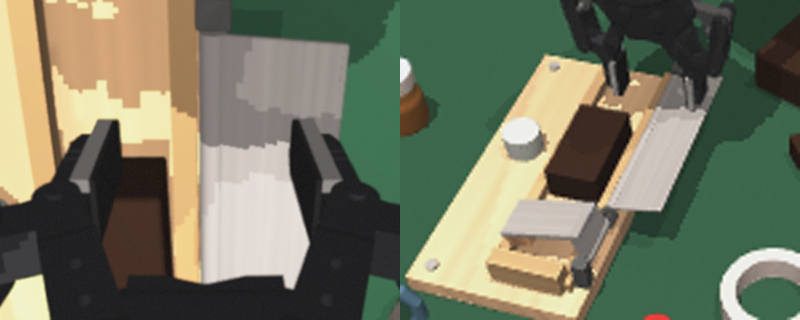

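Request:
drive_tool(targets=[0,0,0.2,0,0.68,0,0,0.4,0,0.68,0,0,0.6,0,0.68,0,0,0.6,0,0.68])

```text
time_s: 3.15
tcp_pos: [0.4968, -0.0901, 0.1088]
orientation: [-0.037, 3.141, 0.0]
ft_force: [1.9, 2.7, 3.0]
gripper_width: 0.682
```

Request:
drive_tool(targets=[0,0,0.2,0,0.68,0,0,0.4,0,0.68,0,0,0.4,0,0.68])

```text
time_s: 3.4
tcp_pos: [0.4967, -0.09, 0.1047]
orientation: [-0.038, 3.141, 0.001]
ft_force: [2.4, 4.0, 5.2]
gripper_width: 0.684
```

Request:
drive_tool(targets=[0,0,0.2,0,0.68,0,0,0.4,0,0.68,0,0,0.4,0,0.68])

```text
time_s: 3.65
tcp_pos: [0.4967, -0.0901, 0.1009]
orientation: [-0.038, 3.141, 0.0]
ft_force: [1.4, 3.4, 5.3]
gripper_width: 0.679
```

```bash
python3 look.py 3
```

```text
3.65 [1.44146223 3.37073771 5.31214829] 0.6791766051088617 (array([-90.31384819,  36.06005597]), np.float64(100.86418547950652)) (array([-0.03, -0.01,  0.09]), np.float64(-0.0))
```

View pics/l3.png

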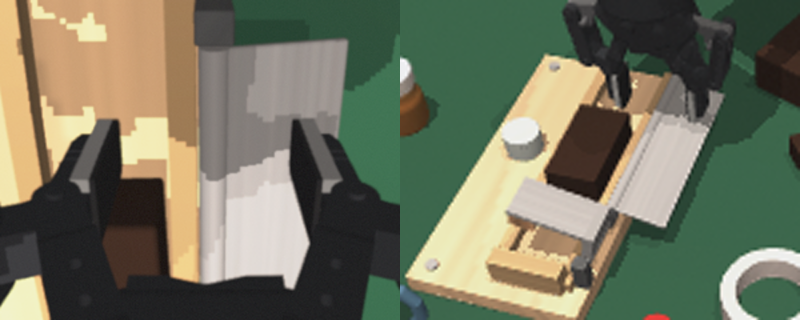

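Request:
drive_tool(targets=[0,0,0.2,0,0.68,0,0,0.4,0,0.68,0,0,0.5,0,0.68,0,0,0.5,0,0.68])

```text
time_s: 4.13
tcp_pos: [0.4969, -0.0905, 0.0968]
orientation: [-0.038, 3.141, -0.001]
ft_force: [-2.4, 0.8, 14.9]
gripper_width: 0.681
```

```bash
python3 look.py 4
```

```text
4.1333 [-2.42068066  0.83608389 14.91737402] 0.6810509874294173 (array([-90.17491984,  35.64668898]), np.float64(96.79880746587044)) (array([-0.02,  0.04, -0.32]), np.float64(0.01))
```

View pics/l4.png

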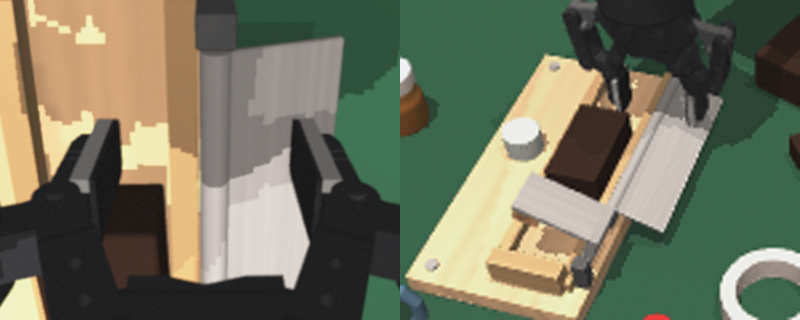

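Request:
drive_tool(targets=[0,0,-0.15,0,0.68,0,0,-0.25,0,0.68,0,0,-0.25,0,0.68])

```text
time_s: 4.53
tcp_pos: [0.4968, -0.0903, 0.0988]
orientation: [-0.038, 3.141, -0.001]
ft_force: [0.6, 1.7, 6.4]
gripper_width: 0.683
```

```bash
python3 look.py 5
```

```text
4.5333 [0.55887499 1.651147   6.38281512] 0.6827092457545769 (array([-90.29879123,  35.91254248]), np.float64(98.83149637896396)) (array([-0.03,  0.01, -0.12]), np.float64(0.01))
```

View pics/l5.png

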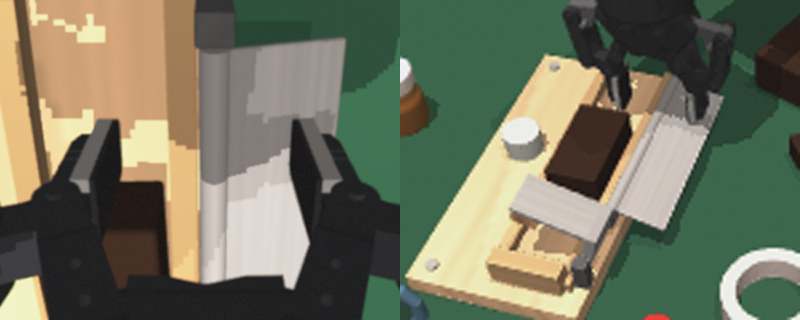

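Request:
drive_tool(targets=[-0.3,0,0,0,0.68,-0.8,0,0,0,0.68,-1.2,0,0,0,0.68,-1.6,0,0,0,0.68,-2,0,0,0,0.68,-2.4,0,0,0,0.68,-2.8,0,0,0,0.68,-3.2,0,0,0,0.68,-3.6,0,0,0,0.68,-4,0,0,0,0.68,-4,0,0,0,0.68])

```text
time_s: 5.6
tcp_pos: [0.5361, -0.0891, 0.0981]
orientation: [0.039, -3.139, -0.001]
ft_force: [-3.5, 2.5, 6.8]
gripper_width: 0.68
```

```bash
python3 look.py 6
```

```text
5.6 [-3.47304739  2.48564187  6.81430927] 0.6797482601523411 (array([-50.97541812,  36.16866763]), np.float64(98.11935774414526)) (array([ 3.9 , -0.01, -0.18]), np.float64(0.04))
```

View pics/l6.png

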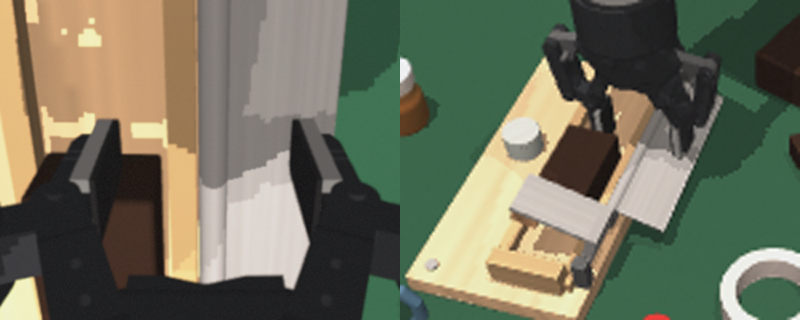

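Request:
drive_tool(targets=[-0.3,0,0,0,0.68,-0.7,0,0,0,0.68,-1.1,0,0,0,0.68,-1.5,0,0,0,0.68,-1.9,0,0,0,0.68,-2.3,0,0,0,0.68,-2.7,0,0,0,0.68,-3.1,0,0,0,0.68,-3.5,0,0,0,0.68,-3.8,0,0,0,0.68,-4.2,0,0,0,0.68,-4.2,0,0,0,0.68])

```text
time_s: 6.75
tcp_pos: [0.578, -0.0881, 0.0981]
orientation: [0.039, -3.138, -0.001]
ft_force: [-2.8, 2.1, 6.4]
gripper_width: 0.678
```

```bash
python3 look.py 7
```

```text
6.75 [-2.8354591   2.05110268  6.41347819] 0.6781013277766526 (array([-8.9908166 , 36.15391476]), np.float64(98.12282759859373)) (array([ 8.1 , -0.01, -0.16]), np.float64(0.04))
```

View pics/l7.png

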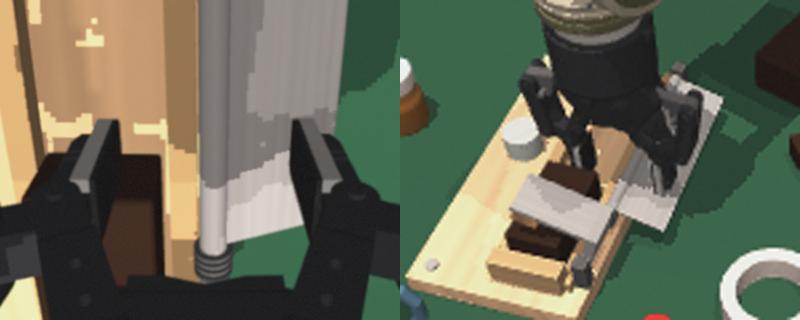

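Blank is under the flap, short of the stop by about 8 mm. I'll go on in small steps, watching the force.

Request:
drive_tool(targets=[-0.2,0,0,0,0.68,-0.4,0,0,0,0.68,-0.6,0,0,0,0.68,-0.6,0,0,0,0.68])

```text
time_s: 7.23
tcp_pos: [0.5838, -0.088, 0.0982]
orientation: [0.039, -3.138, -0.001]
ft_force: [-3.6, 3.0, 6.6]
gripper_width: 0.681
```

Request:
drive_tool(targets=[-0.1,0,0,0,0.68,-0.2,0,0,0,0.68,-0.2,0,0,0,0.68])

```text
time_s: 7.48
tcp_pos: [0.5852, -0.0879, 0.0981]
orientation: [0.038, -3.136, -0.001]
ft_force: [-9.7, 0.9, 9.3]
gripper_width: 0.681
```

Request:
drive_tool(targets=[-0.1,0,0,0,0.68,-0.2,0,0,0,0.68,-0.2,0,0,0,0.68])

```text
time_s: 7.73
tcp_pos: [0.5857, -0.0879, 0.0981]
orientation: [0.038, -3.131, -0.002]
ft_force: [-20.6, 1.0, 17.1]
gripper_width: 0.684
```

```bash
python3 look.py 8
```

```text
7.7333 [-20.58881101   0.96528937  17.13038009] 0.6842267275672532 (array([-1.36949002, 36.12221627]), np.float64(98.10208679649577)) (array([ 8.86, -0.01, -0.1 ]), np.float64(0.0))
```

View pics/l8.png

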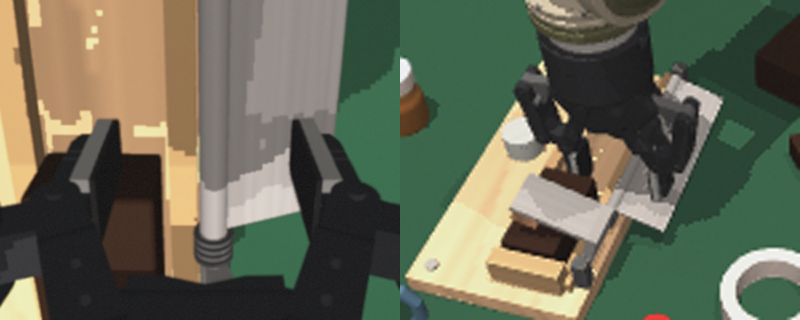

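Request:
drive_tool(targets=[0.15,0,0,0,0.68,0.28,0,0,0,0.68,0.28,0,0,0,0.68])

```text
time_s: 8.13
tcp_pos: [0.585, -0.0879, 0.0983]
orientation: [0.038, -3.139, -0.001]
ft_force: [-3.6, 2.2, 6.8]
gripper_width: 0.679
```

```bash
python3 look.py 9
python3 - <<'E'
from h import *
s,c,t,p=pickle.load(open("v9.pkl","rb"))
cv2.imwrite("pics/s9.png",cv2.resize(t["color"][175:245,165:235],None,fx=8,fy=8,interpolation=cv2.INTER_CUBIC))
E
```

```text
8.1333 [-3.61191727  2.16759409  6.80611486] 0.6787949194795083 (array([-2.04134172, 36.12022571]), np.float64(98.31789577113082)) (array([ 8.8 , -0.01, -0.15]), np.float64(-0.0))
```

View pics/s9.png

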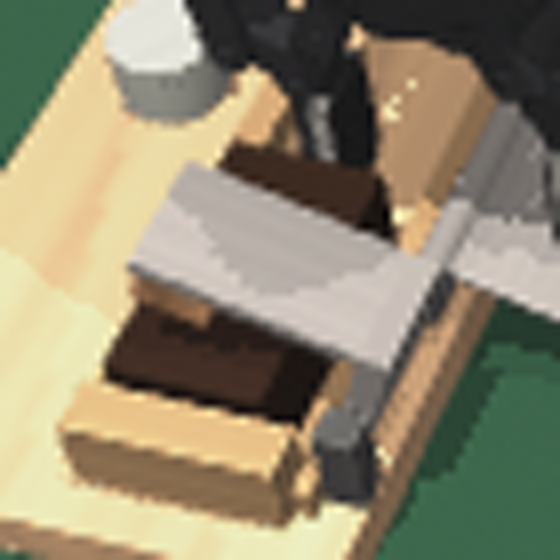

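Request:
drive_tool(targets=[0.1,0,0,0,0.68,0.1,0,-0.2,0,0.68,0.1,0,-0.4,0,0.68,0.1,0,-0.6,0,0.68,0.1,0,-0.8,0,0.68,0.1,0,-1,0,0.68,0.1,0,-1.3,0,0.68,0.1,0,-1.8,0,0.68,0.1,0,-2.6,0,0.68,0.1,0,-4,0,0.68,0.1,0,-5.5,0,0.68,0.1,0,-7,0,0.68])

```text
time_s: 9.28
tcp_pos: [0.5846, -0.0882, 0.1695]
orientation: [0.038, -3.141, 0.0]
ft_force: [0.3, -0.1, -0.2]
gripper_width: 0.682
```

Request:
drive_tool(targets=[2,0,-2,0,0.68,5,0,-4,0,0.68,8,0,-6,0,0.68,11,0,-8,0,0.68,14,0,-9,0,0.68,16,0,-9,0,0.68,16,0,-9,0,0.68,16,0,-9,0,0.68])

```text
time_s: 9.95
tcp_pos: [0.4245, -0.0921, 0.2593]
orientation: [-0.036, 3.14, -0.001]
ft_force: [0.4, 0.0, -0.5]
gripper_width: 0.676
```

```bash
python3 look.py 10
python3 - <<'E'
from h import *
s,c,t,p=pickle.load(open("v10.pkl","rb"))
a=cv2.resize(t["color"][140:250,130:270],(509,400),interpolation=cv2.INTER_CUBIC)
b=cv2.resize(p["color"][145:285,325:420],(271,400),interpolation=cv2.INTER_CUBIC)
cv2.imwrite("pics/f10.png",np.hstack([a,b]));cv2.imwrite("pics/sc10.png",t["color"]);cv2.imwrite("pics/tp10.png",p["color"])
E
```

```text
9.95 [ 0.35788116  0.02735221 -0.53351775] 0.676401151497306 (array([-162.61216215,   35.79631526]), np.float64(259.27478204679727)) (array([-7.24,  0.04, 15.94]), np.float64(-0.05))
```

View pics/f10.png

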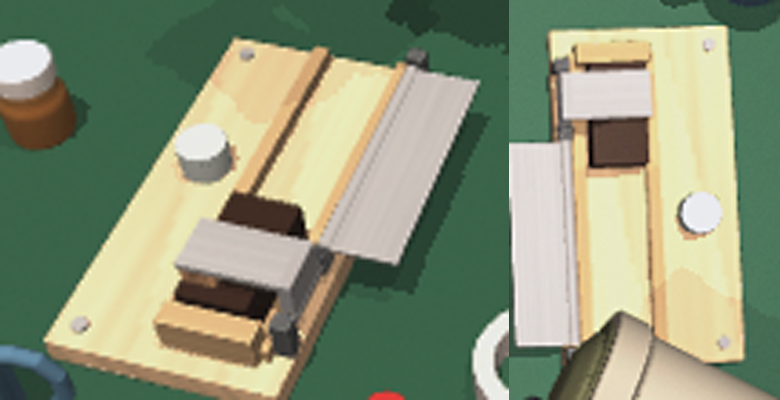

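View pics/sc10.png

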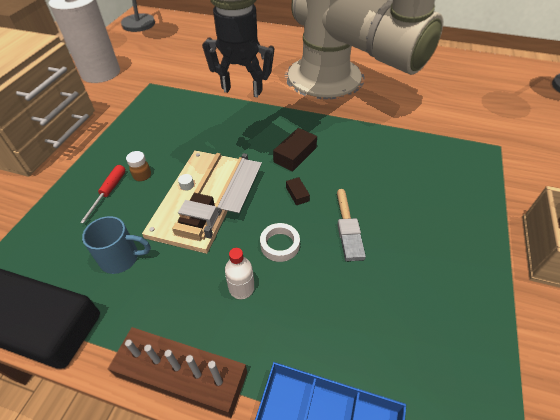

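Run:
```python
from h import *
s,c,t,p=pickle.load(open("v10.pkl","rb"))
s0,d=pickle.load(open("v0.pkl","rb"))
R=np.array([[np.cos(TH),-np.sin(TH)],[np.sin(TH),np.cos(TH)]])
def rear(im):
    col=im[:,357:371].astype(int).max(2).mean(1); return col
g=rear(p["color"]);print(g[160:215].round().astype(int).tolist())
for v in (200.5,202,203.1): print(v,(plane(p,p["extrinsics"],[363.2,v],.048)[0,:2]-O)@R*1e3)
df=cv2.absdiff(t["color"],d["scene"]["color"]).max(2);df[:,:]=(df>40)*255
n,l,st,ce=cv2.connectedComponentsWithStats(cv2.morphologyEx(df,cv2.MORPH_OPEN,np.ones((3,3))));print([x.tolist() for x in st[1:] if x[4]>30])
```

```text
[233, 233, 232, 233, 234, 230, 169, 81, 83, 150, 222, 227, 227, 228, 227, 225, 224, 226, 227, 226, 223, 224, 225, 223, 226, 198, 108, 66, 87, 91, 91, 91, 91, 91, 91, 91, 91, 91, 90, 90, 91, 92, 56, 95, 192, 214, 224, 232, 235, 234, 234, 234, 234, 234, 234]
200.5 [12.93002291 -1.47534461]
202 [ 9.66564824 -1.32053506]
203.1 [ 7.27270533 -1.20742374]
[[202, 0, 73, 98, 3726], [293, 0, 32, 43, 704], [325, 0, 11, 15, 98], [348, 0, 10, 12, 82], [353, 0, 181, 135, 6065], [523, 0, 37, 38, 653], [428, 15, 15, 11, 123], [350, 47, 59, 26, 771], [285, 69, 138, 49, 3445], [196, 169, 31, 34, 616], [189, 195, 6, 10, 43], [232, 199, 13, 14, 62], [208, 207, 7, 11, 37], [178, 213, 28, 16, 273]]
```

Run:
```python
from rig import arm
print(arm.job_done())
```

```text
the job is handed in; nothing more can be done
None
```

I handed the job in at about 10 s. The blank is home against the stop and the flap is down on it.

- **What I did:** One fingertip held the flap's tab down, opening it to roughly 0.5. The other slid the blank along the runway under the flap until the push force rose to about 20 N at the stop. I then eased off about 1 mm, lifted straight up so the flap closed on the blank by itself, and moved clear.
- **Last checks:**
  - **Blank:** in the top view its rear top edge is at jig x of about 9.7 mm, against 10 mm expected.
  - **Flap:** it is seen resting on the blank.
  - **Robot:** the tool force is near zero.
  - **Bench:** comparing before and after pictures showed changes only at the arm, its shadow and the jig, so the other things were not moved.
- **Off from expectation:** My first press went a little too deep, up to about 15 N on the tab, probably against the flap's end stop. I raised the tool 2 mm, and the force came back to about 6.4 N. My camera estimate of the fingertip length was also about 3 mm short, judging by that contact. Otherwise the checks agreed.

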